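Bring the part into focus under the magnifier and hold it there

TASK

Swing the stiff magnifier arm round until its lens is centred over the brass part on the station's stage and let it stay there; then press the red spring lever down to its level position, where the needle lies in the green band, and keep it held there so the part stays raised in focus. Do not disturb the ring gauge, the bottle or the plug gauge. The program finishes while still holding the lever down: do not let go of it at the end.

Things in the scene. Friction and masses are not known exactly. Their poses are not given: they have to be found in the camera images.
- station: Fixed white inspection station, a housing 160 (x) x 180 (y) x 85 mm high, yawed on the table. Origin: centre of its underside on the table. Its +x face (away from the robot) carries a dial with a black needle over white (below), green (middle) and red (above) zones; its top carries a dark steel stage plate (110 x 110 mm, upper face 100 mm above the table at rest) with the brass part clipped to it; the red lever sticks out of its -y side.
- part_top (a point): Centre of the top of the brass part, a stepped round turning 44 mm across and 29 mm tall, clipped to the middle of the stage above the station's origin; 129 mm above the table at rest. It rises straight up with the stage, 6 mm when the lever is level.
- stand: Fixed magnifier stand: white disc base 110 mm across, 20 mm high, with a steel post 20 mm across and 200 mm tall, beyond the station. Origin: centre of the base's underside; the post's vertical axis passes through it.
- magnifier (a joint): Angle of the magnifier arm about the stand's vertical post, rad. 0: the arm points along the stand's own -x axis; growing values swing the lens clockwise seen from above (towards the stand's +y). Range -0.9 to 1.4. The arm turns stiffly, taking about 0.35 N m to move (1.5 N at the knob), and it stays where it is left. The arm stays level; all of it lies between 185 and 265 mm above the table.
- lens_center (a point): Centre of the magnifier's clear round lens in a white rim 105 mm across and 14 mm thick, 205 mm above the table, 200 mm from the post's axis. The post stands 190 to 210 mm from the part's axis, so the lens can always be brought within 10 mm of straight above the part.
- magnifier_knob (a point): Middle of the upper part of the orange upright round knob on the magnifier, 18 mm across, standing from 210 to 264 mm above the table; this point is at 240 mm, 265 mm from the post's axis, on the line from the post through the lens, beyond the lens. Free to be gripped from above at any yaw; it swings with the arm.
- lever (a joint): Angle of the red spring lever, rad. 0: released, its end tilted 0.225 rad up; it grows as the end is pressed down; 0.225: the lever is level and the needle is in the middle of the green band (green from 0.175 to 0.275); 0.45: bottom stop. The spring pushes back all the way: about 3.5 N at rest, 7 N at level and 10 N at the stop, measured at the pad; it springs back up when let go. Pressing it lifts the stage 26 mm per rad.
- lever_pad (a point): Centre of the top face of the lever's red pad, 50 x 50 mm, 14 mm thick, to be pressed from above; 115 mm from the lever's axis along the lever, the top face 8 mm above the line of the lever. It stands about 91 mm above the table when released, 66 mm when level, 40 mm at the stop.
- lever_axis (a point): Centre of the lever's hinge at the station's -y side, 58 mm above the table; the axis is horizontal along the station's x, and the lever points from here along the station's -y.
- ring_gauge_mid (a point): Bystander: centre of a loose steel ring gauge lying flat, 60 mm across, 25 mm high.
- cleaner_mid (a point): Bystander: centre of a small loose blue bottle, upright, 38 mm across, 85 mm tall.
- plug_gauge_mid (a point): Bystander: centre of a loose dark steel plug gauge standing upright, 32 mm across at the foot, 75 mm tall.

How it is judged:
By the outcome, as a careful person would: the job done as asked, in the order asked, and still so for the second after the job is handed in, while the arm keeps its last pose, push and grip.
It also fails if it takes over 51 s, if anything falls off the work surface, if the arm or the gripper's body presses on something with over 40 N, if the wrist force passes 120 N, or if a joint passes its speed limit or range.

ROBOT

A 6-joint arm with a two-finger parallel gripper is mounted at the origin on the work surface. World frame = base frame: x ahead of the robot, y to its left, z up, the work surface at z = 0. Lengths are in m, angles in rad, forces in N, time in s.
With the tool pointing down it reaches from about 0.4 to 0.825 m from the base axis. Payload 7 kg.
Tool frame: the origin (TCP) lies midway between the tips of the shut fingers; the grasp point (between the pads) lies 19 mm behind it; z points along the fingers, y is the line along which they close (so a half turn about z gives the same grasp; the last joint's range is limited). The gripper opens to 88 mm and grips with 3 to 60 N. Pads are 19 mm wide; open, the fingers measure 130 mm over their backs; the gripper's body (78 mm by 193 mm) begins 47 mm behind the grasp point.
Start: joints at [-1.044, 0.359, 0.012, 0, -1.224, -0.288], TCP at [0.16, -0.656, 0.227] pointing down, gripper open.
Joint ranges: [-3.07, 3.07], [-1.43, 2.12], [-1.02, 1.25], [-3.03, 1.67], [-3.05, -0], [-3.03, 3.03]. Speed limits (rad/s): [2.39, 2.39, 3.01, 3.14, 3.14, 3.14].

INTERFACE

Orientations are given as [roll, pitch, yaw] about the fixed x, y, z axes, in that order (R = Rz(yaw) Ry(pitch) Rx(roll)).
In Python, from station import get_state, grab_frame, calibration, job_done, boxes_of, regions_of, spot_point gives the robot as it stands. The module is installed in compiled form; this text tells all that it offers.
- The arm moves only by the tool arm_command, never from a script. Its argument "commands" is a list of rows, each an object of numbers: "tx", "ty", "tz": the shift along the tool's x, y, z each as a share of 25 cm, from -1 to 1; "twist": the turn about the tool's z as a share of 180 degrees, from -1 to 1. A call has exactly 8 rows; each row is the pose to reach, as a shift and turn from the pose commanded when the call began, along the tool's axes at that moment, turning the shorter way round; what a row does not reach only later rows make up. A row lasts 1/12 s, in which the tool goes at most 41.7 mm and 7.16 degrees, less where a joint would pass 70% of its speed; a pose out of reach is approached as far as the arm can. A call with a number of a shift or a turn outside -1 to 1 is refused whole. A call with a gripper value outside its range is refused whole. "claw" is the opening, from 0 (shut) to 1 (fully open), set as the call begins (left out, the last holds). The fingers move at their own pace and stop on an object; "grip_force" is the grip in N (left out, the last holds). Time passes only in rows, so rows that repeat a pose let the fingers close, or fill a call up. It gives the time, the measured TCP pose, the force, the opening and the grip force at its end, in the units of the state.
- get_state(): the state, without advancing time (a new reading comes with each control period).
- grab_frame(name): name is "scene" or "top" or "wrist"; returns the picture (384x512x3 uint8, red, green, blue); there is no depth.
- calibration(name): a dict with "camera_matrix" (3x3 intrinsics, pixels), "k1" (the pictures are not rectified: a ray, as slopes to the right and down, at radius r is drawn at 1 + k1 r^2 times it, then the intrinsics apply), "extrinsics" (4x4, takes a point from camera to world coordinates). Camera axes: x right, y down, z forward; pixel columns grow to the right and rows downward; lengths in m; the calibration is good to about 2 mm. A picture is of the moment at which its call begins: read the wrist's pose just before it. calibration takes no time and is no camera call; for the wrist camera it gives the pose at the moment of the call.
- job_done(): hands the job in; it is judged then, once.
Trained networks look in the newest picture that a camera, given by its name, has taken for a name from the list of things; names that differ only in an ending like _2 or _b are one class to them, and where a whole thing is asked for, a point or a joint stands for the part that bears it (a point fixed in the world has none). Each returns a list of dicts, best first, with "score" (0 to 1); they miss things now and then, are a little off and sometimes report something else, mostly with a low value. They report only what shows in the picture. A call takes as long as a camera call.
- boxes_of(query, camera): "rect" ([left, top, right, bottom] in pixels, round what is visible of it).
- regions_of(query, camera): "region" (384x512 bool, what is visible of it) and "rect" ([left, top, right, bottom] in pixels, round what is visible of it).
- spot_point(query, camera): "uv" ([column, row] in pixels: a listed point, or the origin of a listed thing).
The state is a dict: "t": time; "q": joint angles; "qd": joint speeds; "joint_efforts": joint torques, N m; "eef_pos": TCP position; "ee_rot": TCP orientation; "force": force on the tool from outside, world axes, zero at the start; "moment": the same for the moment, N m; "width": finger opening in m; "gripper_force": force on a finger pad.
Only numpy, scipy, OpenCV 4.12 (cv2) and the standard library are available. Lean on these libraries where they do the work, as an engineer would, in place of code of your own. Each camera call takes 0.05 s, during which the arm holds its last target. There are 200 camera calls.

## Working session

There is one attempt and no reset: what is moved stays moved. The work goes in short steps, Python scripts to look and compute and a tool call to move; the robot and the scene stay as the last step left them, time stands still between calls to the robot, and variables do not carry over. Pictures are saved under pics/ and viewed, at most 10 in all, crops included, and the job is handed in when it is done.

Besides the shell and the picture viewer there is one more tool, called as name([rows], argument=value, ...), one row to a line, values as JSON. arm_command: Moves the arm, as the interface text tells. Shift numbers are shares of 25 cm and turn numbers shares of 180 degrees, none past 1 either way. Its arguments: {"type":"object","properties":{"commands":{"type":"array"},"claw":{"type":"number"},"grip_force":{"type":"number"}},"required":["commands"]}

```bash
mkdir -p pics
cat > h.py <<'E'
import numpy as np,cv2
from station import *
def ray(cam,uv,C=None):
    C=C or calibration(cam);K=np.array(C["camera_matrix"]);E=np.array(C["extrinsics"]);k=C["k1"]
    d=np.array([(uv[0]-K[0,2])/K[0,0],(uv[1]-K[1,2])/K[1,1]]);s=d.copy()
    for _ in range(20): s=d/(1+k*(s@s))
    return E[:3,3],E[:3,:3]@np.r_[s,1]
def atz(cam,uv,z,C=None):
    o,r=ray(cam,uv,C);return (o+r*(z-o[2])/r[2])
Z=dict(part_top=.129,lens_center=.205,magnifier_knob=.24,lever_pad=.091,lever_axis=.058,station=0,stand=0,ring_gauge_mid=.0125,cleaner_mid=.0425,plug_gauge_mid=.0375)
E
python3 - <<'E'
from h import *
s=get_state();print(s['t'],s['eef_pos'],s['ee_rot'],s['width'],s['force'])
ims=[]
for c in ("scene","top"):
    im=grab_frame(c);cv2.imwrite(f"pics/{c}0.png",im[:,:,::-1])
    for n,z in Z.items():
        for r in spot_point(n,c)[:2]:
            if r['score']>.2: print(c,n,round(r['score'],2),np.round(r['uv']),np.round(atz(c,r['uv'],z),3))
E
```

```text
0.0 [ 0.15949227 -0.65539265  0.22560961] [ 3.13993659e+00 -1.40152652e-04 -2.90295900e+00] 0.08756819924026113 [-0.54286019  0.68156315 -0.74657663]
scene part_top 0.91 [287. 184.] [0.509 0.014 0.129]
scene lens_center 0.61 [337. 201.] [0.538 0.157 0.205]
scene magnifier_knob 0.86 [374. 180.] [0.477 0.189 0.24 ]
scene magnifier_knob 0.42 [286. 182.] [0.595 0.077 0.24 ]
scene lever_pad 0.86 [206. 164.] [ 0.565 -0.195  0.091]
scene lever_axis 0.64 [249. 188.] [ 0.526 -0.086  0.058]
scene station 0.97 [281. 217.] [0.502 0.001 0.   ]
scene stand 0.72 [238. 278.] [ 0.697  0.048 -0.   ]
scene ring_gauge_mid 0.6 [338. 282.] [0.561 0.215 0.012]
scene cleaner_mid 0.72 [355. 234.] [0.451 0.177 0.042]
scene plug_gauge_mid 0.79 [199. 204.] [ 0.634 -0.148  0.037]
top part_top 0.77 [269. 242.] [0.505 0.011 0.129]
top lens_center 0.82 [196. 236.] [0.527 0.164 0.205]
top magnifier_knob 0.85 [180. 264.] [0.473 0.189 0.24 ]
top lever_pad 0.97 [350. 212.] [ 0.571 -0.188  0.091]
top lever_axis 0.89 [306. 227.] [ 0.537 -0.083  0.058]
top station 0.63 [269. 242.] [0.501 0.01  0.   ]
top stand 0.75 [256. 168.] [0.702 0.038 0.   ]
top cleaner_mid 0.48 [203. 262.] [0.457 0.179 0.042]
top plug_gauge_mid 0.42 [324. 182.] [ 0.652 -0.139  0.037]
```

View pics/scene0.png

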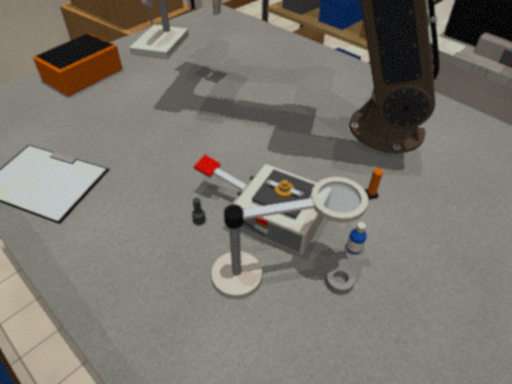

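View pics/top0.png

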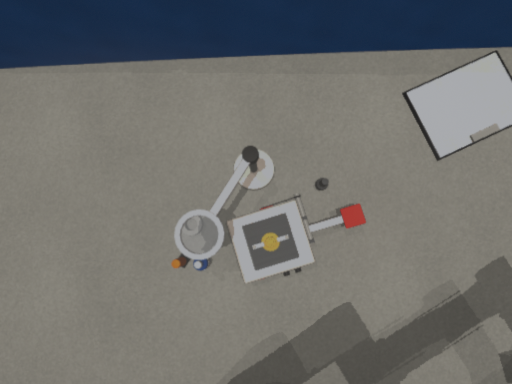

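The scene picture shows the lens (337,201) left of the part (287,184). The knob is at (374,180), the bottle at (355,234), the ring at (340,282), the plug gauge at (198,210) and the lever pad at (207,165). The top picture agrees: post base (254,168), lens (199,235), part (270,242), pad (352,215).

I'll move toward the knob, staying high.

arm_command([
  {"tx": -0.88, "ty": 0.76, "tz": -0.34, "twist": 0.26},
  {"tx": -0.88, "ty": 0.76, "tz": -0.34, "twist": 0.26},
  {"tx": -0.88, "ty": 0.76, "tz": -0.34, "twist": 0.26},
  {"tx": -0.88, "ty": 0.76, "tz": -0.34, "twist": 0.26},
  {"tx": -0.88, "ty": 0.76, "tz": -0.34, "twist": 0.26},
  {"tx": -0.88, "ty": 0.76, "tz": -0.34, "twist": 0.26},
  {"tx": -0.88, "ty": 0.76, "tz": -0.34, "twist": 0.26},
  {"tx": -0.88, "ty": 0.76, "tz": -0.34, "twist": 0.26},
], claw=1)

```text
t: 1.77
eef_pos: [0.3301, -0.4169, 0.3134]
ee_rot: [3.141, 0.003, 2.558]
force: [0.7, -0.4, 0.2]
width: 0.0877
gripper_force: 0.0
```

```bash
cat >> h.py <<'E'
def go(p,yaw_deg=None):
    s=get_state();y=s['ee_rot'][2];d=np.array(p)-s['eef_pos']
    t=0 if yaw_deg is None else -((yaw_deg-np.degrees(y)+180)%360-180)/180
    print('pos',np.round(s['eef_pos'],4),'yaw',round(np.degrees(y)%360,1),'t',round(s['t'],2),'-> tx %.3f ty %.3f tz %.3f tw %.3f'%(*(np.array([d@[np.cos(y),np.sin(y),0],d@[np.sin(y),-np.cos(y),0],-d[2]])/.25),t))
E
python3 -c "
from h import *
go([.44,-.20,.31],146.7)"
```

```text
pos [ 0.3301 -0.4169  0.3134] yaw 146.5 t 1.77 -> tx 0.112 ty 0.966 tz 0.014 tw -0.001
```

arm_command([
  {"tx": 0.11, "ty": 0.97, "tz": 0.01},
  {"tx": 0.11, "ty": 0.97, "tz": 0.01},
  {"tx": 0.11, "ty": 0.97, "tz": 0.01},
  {"tx": 0.11, "ty": 0.97, "tz": 0.01},
  {"tx": 0.11, "ty": 0.97, "tz": 0.01},
  {"tx": 0.11, "ty": 0.97, "tz": 0.01},
  {"tx": 0.11, "ty": 0.97, "tz": 0.01},
  {"tx": 0.11, "ty": 0.97, "tz": 0.01},
])

```text
invalid input
```

arm_command([
  {"tx": 0.59, "ty": 1.0, "tz": -0.06},
  {"tx": 0.59, "ty": 1.0, "tz": -0.06},
  {"tx": 0.59, "ty": 1.0, "tz": -0.06},
  {"tx": 0.59, "ty": 1.0, "tz": -0.06},
  {"tx": 0.59, "ty": 1.0, "tz": -0.06},
  {"tx": 0.59, "ty": 1.0, "tz": -0.06},
  {"tx": 0.59, "ty": 1.0, "tz": -0.06},
  {"tx": 0.59, "ty": 1.0, "tz": -0.06},
])

```text
invalid input
```

Run:
```python
from h import *
C=calibration("wrist");im=grab_frame("wrist");cv2.imwrite("pics/w1.png",im[:,:,::-1])
for n in ("magnifier_knob","lens_center","part_top","stand"):
    for r in spot_point(n,"wrist")[:2]: print(n,round(r['score'],2),np.round(r['uv']),np.round(atz("wrist",r['uv'],Z[n],C),4))
go([.474,.189,.31],146.7)
```

```text
pos [ 0.3284 -0.4191  0.3115] yaw 146.9 t 2.02 -> tx 0.839 ty 2.356 tz 0.006 tw 0.001
```

View pics/w1.png

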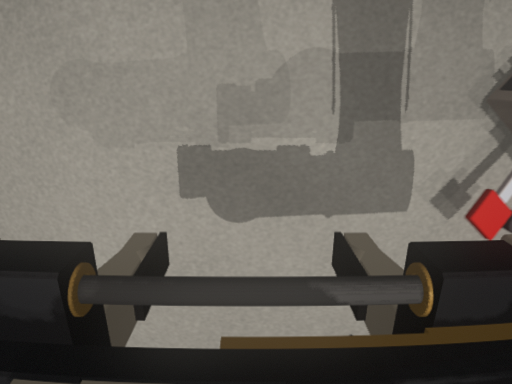

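The two moves were refused, probably because the rows had no twist, so the wrist view shows only the table and the red pad at (490,214). I'll repeat them with twist included.

arm_command([
  {"tx": 0.11, "ty": 0.97, "tz": 0.01, "twist": 0},
  {"tx": 0.11, "ty": 0.97, "tz": 0.01, "twist": 0},
  {"tx": 0.11, "ty": 0.97, "tz": 0.01, "twist": 0},
  {"tx": 0.11, "ty": 0.97, "tz": 0.01, "twist": 0},
  {"tx": 0.11, "ty": 0.97, "tz": 0.01, "twist": 0},
  {"tx": 0.11, "ty": 0.97, "tz": 0.01, "twist": 0},
  {"tx": 0.11, "ty": 0.97, "tz": 0.01, "twist": 0},
  {"tx": 0.11, "ty": 0.97, "tz": 0.01, "twist": 0},
])

```text
t: 2.68
eef_pos: [0.4383, -0.2004, 0.3085]
ee_rot: [-3.141, -0.001, 2.566]
force: [0.6, 0.3, -0.8]
width: 0.0879
gripper_force: 0.0
```

arm_command([
  {"tx": 0.59, "ty": 1.0, "tz": -0.06, "twist": 0},
  {"tx": 0.59, "ty": 1.0, "tz": -0.06, "twist": 0},
  {"tx": 0.59, "ty": 1.0, "tz": -0.06, "twist": 0},
  {"tx": 0.59, "ty": 1.0, "tz": -0.06, "twist": 0},
  {"tx": 0.59, "ty": 1.0, "tz": -0.06, "twist": 0},
  {"tx": 0.59, "ty": 1.0, "tz": -0.06, "twist": 0},
  {"tx": 0.59, "ty": 1.0, "tz": -0.06, "twist": 0},
  {"tx": 0.59, "ty": 1.0, "tz": -0.06, "twist": 0},
])

```text
t: 3.35
eef_pos: [0.4518, 0.0926, 0.3238]
ee_rot: [3.141, -0.0, 2.566]
force: [1.2, 0.0, 1.1]
width: 0.0878
gripper_force: 0.0
```

Run:
```python
from h import *
C=calibration("wrist");im=grab_frame("wrist");cv2.imwrite("pics/w2.png",im[:,:,::-1])
for n in ("magnifier_knob","lens_center","part_top","stand"):
    for r in spot_point(n,"wrist")[:2]: print(n,round(r['score'],2),np.round(r['uv']),np.round(atz("wrist",r['uv'],Z[n],C),4))
go([.474,.189,.31],146.7)
```

```text
magnifier_knob 0.79 [380. 154.] [0.474  0.1929 0.24  ]
lens_center 0.98 [356. 218.] [0.5284 0.1561 0.205 ]
part_top 0.56 [208. 242.] [0.5009 0.0011 0.129 ]
stand 0.73 [305. 281.] [0.6916 0.0462 0.    ]
stand 0.72 [222. 206.] [0.505  0.0049 0.    ]
pos [0.4511 0.0872 0.3238] yaw 146.8 t 3.6 -> tx 0.146 ty 0.391 tz 0.055 tw 0.000
```

View pics/w2.png

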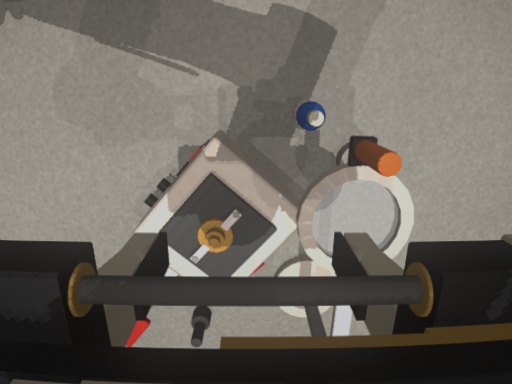

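The wrist view shows the knob standing at (380,155), beyond the lens ring (356,218). The blue bottle is at (311,116) and the part at (214,237). The knob estimate (0.474, 0.191) agrees with the other cameras, so I'll go above it and down.

arm_command([
  {"tx": 0.15, "ty": 0.4, "tz": 0, "twist": 0},
  {"tx": 0.15, "ty": 0.4, "tz": 0, "twist": 0},
  {"tx": 0.15, "ty": 0.4, "tz": 0, "twist": 0},
  {"tx": 0.15, "ty": 0.4, "tz": 0, "twist": 0},
  {"tx": 0.15, "ty": 0.4, "tz": 0.1, "twist": 0},
  {"tx": 0.15, "ty": 0.4, "tz": 0.2, "twist": 0},
  {"tx": 0.15, "ty": 0.4, "tz": 0.3, "twist": 0},
  {"tx": 0.15, "ty": 0.4, "tz": 0.38, "twist": 0},
])

```text
t: 4.27
eef_pos: [0.4741, 0.1909, 0.2273]
ee_rot: [-3.141, -0.001, 2.561]
force: [0.0, -0.3, 0.7]
width: 0.0876
gripper_force: 0.0
```

arm_command([
  {"tx": 0, "ty": 0, "tz": 0, "twist": 0},
  {"tx": 0, "ty": 0, "tz": 0, "twist": 0},
  {"tx": 0, "ty": 0, "tz": 0, "twist": 0},
  {"tx": 0, "ty": 0, "tz": 0, "twist": 0},
  {"tx": 0, "ty": 0, "tz": 0, "twist": 0},
  {"tx": 0, "ty": 0, "tz": 0, "twist": 0},
  {"tx": 0, "ty": 0, "tz": 0, "twist": 0},
  {"tx": 0, "ty": 0, "tz": 0, "twist": 0},
], claw=0, grip_force=10)

```text
t: 4.93
eef_pos: [0.4743, 0.1933, 0.2294]
ee_rot: [3.141, 0.0, 2.564]
force: [-0.3, -0.5, 1.0]
width: 0.0395
gripper_force: 0.0
```

Run:
```python
from h import *
s=get_state();print(s['width'],s['gripper_force'],s['force'])
im=grab_frame("top");go([.474,.191,.228],146.7)
for n in ("lens_center","magnifier_knob","part_top","stand"):
    for r in spot_point(n,"top")[:1]: print(n,r['score'],np.round(atz("top",r['uv'],Z[n]),4))
```

```text
0.039457984064310746 0.0 [-0.27176555 -0.50884748  1.013693  ]
pos [0.4742 0.1933 0.2293] yaw 146.9 t 4.98 -> tx -0.004 ty -0.008 tz 0.005 tw 0.001
magnifier_knob 0.72 [0.4768 0.1884 0.24  ]
part_top 0.62 [0.5036 0.0031 0.129 ]
stand 0.65 [0.4906 0.0053 0.    ]
```

arm_command([
  {"tx": 0, "ty": 0, "tz": 0, "twist": 0},
  {"tx": 0, "ty": 0, "tz": 0, "twist": 0},
  {"tx": 0, "ty": 0, "tz": 0, "twist": 0},
  {"tx": 0, "ty": 0, "tz": 0, "twist": 0},
  {"tx": 0, "ty": 0, "tz": 0, "twist": 0},
  {"tx": 0, "ty": 0, "tz": 0, "twist": 0},
  {"tx": 0, "ty": 0, "tz": 0, "twist": 0},
  {"tx": 0, "ty": 0, "tz": 0, "twist": 0},
], claw=0, grip_force=10)

```text
t: 5.85
eef_pos: [0.4741, 0.1931, 0.229]
ee_rot: [-3.141, -0.0, 2.564]
force: [-1.1, -0.3, 0.9]
width: 0.0173
gripper_force: 10.0
```

Gripped at about 18 mm, which matches the knob. Next is the swing along the arc.

arm_command([
  {"tx": 0, "ty": -0.032, "tz": 0, "twist": -0.01},
  {"tx": -0.002, "ty": -0.065, "tz": 0, "twist": -0.019},
  {"tx": -0.004, "ty": -0.097, "tz": 0, "twist": -0.029},
  {"tx": -0.008, "ty": -0.129, "tz": 0, "twist": -0.039},
  {"tx": -0.012, "ty": -0.161, "tz": 0, "twist": -0.049},
  {"tx": -0.018, "ty": -0.193, "tz": 0, "twist": -0.058},
  {"tx": -0.024, "ty": -0.225, "tz": 0, "twist": -0.068},
  {"tx": -0.031, "ty": -0.256, "tz": 0, "twist": -0.078},
])

```text
t: 6.52
eef_pos: [0.4447, 0.1356, 0.229]
ee_rot: [3.141, -0.002, 2.81]
force: [-6.7, 3.0, 3.9]
width: 0.0179
gripper_force: 10.0
```

Run:
```python
from h import *
a=np.radians(160.7);s=get_state();print(s['force'],s['width']);go(np.r_[np.array([.695,.046])+.265*np.array([np.cos(a),np.sin(a)]),.229],160.7)
```

```text
[-6.69288196  3.01071012  3.85594026] 0.017881880761416797
pos [0.4447 0.1356 0.229 ] yaw 161.0 t 6.52 -> tx -0.003 ty -0.007 tz 0.000 tw 0.002
```

arm_command([
  {"tx": 0.004, "ty": -0.032, "tz": 0, "twist": -0.01},
  {"tx": 0.006, "ty": -0.065, "tz": 0, "twist": -0.019},
  {"tx": 0.008, "ty": -0.097, "tz": 0, "twist": -0.029},
  {"tx": 0.005, "ty": -0.129, "tz": 0, "twist": -0.039},
  {"tx": 0, "ty": -0.161, "tz": 0, "twist": -0.049},
  {"tx": -0.006, "ty": -0.193, "tz": 0, "twist": -0.058},
  {"tx": -0.012, "ty": -0.225, "tz": 0, "twist": -0.068},
  {"tx": -0.019, "ty": -0.256, "tz": 0, "twist": -0.078},
])

```text
t: 7.18
eef_pos: [0.4297, 0.0733, 0.2291]
ee_rot: [3.141, 0.001, 3.055]
force: [2.2, 1.2, -2.0]
width: 0.0179
gripper_force: 10.0
```

arm_command([
  {"tx": 0, "ty": -0.032, "tz": 0, "twist": -0.01},
  {"tx": -0.002, "ty": -0.065, "tz": 0, "twist": -0.019},
  {"tx": -0.004, "ty": -0.097, "tz": 0, "twist": -0.029},
  {"tx": -0.008, "ty": -0.129, "tz": 0, "twist": -0.039},
  {"tx": -0.012, "ty": -0.161, "tz": 0, "twist": -0.049},
  {"tx": -0.018, "ty": -0.193, "tz": 0, "twist": -0.058},
  {"tx": -0.024, "ty": -0.225, "tz": 0, "twist": -0.068},
  {"tx": -0.031, "ty": -0.256, "tz": 0, "twist": -0.078},
])

```text
t: 7.85
eef_pos: [0.4303, 0.0082, 0.229]
ee_rot: [3.142, -0.002, -2.983]
force: [-5.4, 0.6, 5.2]
width: 0.0178
gripper_force: 10.0
```

Run:
```python
from h import *
s=get_state();print(s['force'],s['width']);go([.435,-.005,.229],191)
for c in ("scene","top","wrist"):
    C=calibration(c);im=grab_frame(c);cv2.imwrite(f"pics/{c}3.png",im[:,:,::-1])
    for n in ("lens_center","magnifier_knob","part_top","stand"):
        for r in spot_point(n,c)[:1]: print(c,n,round(r['score'],2),np.round(r['uv']),np.round(atz(c,r['uv'],Z[n],C),4))
a,b=cv2.imread("pics/scene3.png"),cv2.imread("pics/wrist3.png")
a=cv2.resize(a[120:300,180:400],None,fx=1.8,fy=1.8);b=cv2.resize(b,(400,324))
cv2.imwrite("pics/c3.png",np.hstack([a,b[:a.shape[0]]]))
```

```text
[-5.40059689  0.58461965  5.20261367] 0.017786414300661853
pos [0.4303 0.0082 0.229 ] yaw 189.1 t 7.85 -> tx -0.010 ty -0.055 tz 0.000 tw -0.011
scene lens_center 0.87 [292. 157.] [0.5018 0.0154 0.205 ]
scene magnifier_knob 0.75 [310. 129.] [0.4399 0.0095 0.24  ]
scene part_top 0.9 [286. 183.] [0.5071 0.0098 0.129 ]
scene stand 0.84 [237. 274.] [0.6923 0.0392 0.    ]
top lens_center 0.94 [264. 250.] [0.4931 0.0205 0.205 ]
top magnifier_knob 0.75 [272. 284.] [0.4289 0.0071 0.24  ]
top stand 0.8 [254. 169.] [0.6991 0.0437 0.    ]
wrist lens_center 0.75 [247. 325.] [0.4986 0.0164 0.205 ]
wrist magnifier_knob 0.74 [250. 263.] [0.4317 0.0082 0.24  ]
wrist stand 0.4 [247. 324.] [0.6644 0.0405 0.    ]
```

View pics/c3.png

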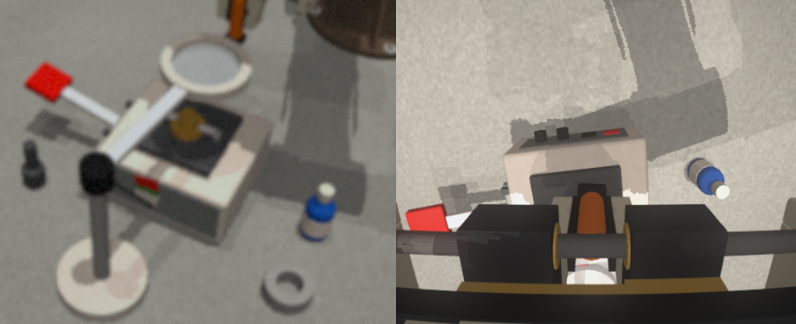

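The scene crop shows the arm pointing from the post toward the robot, with the lens roughly over the part. The wrist view shows the knob held, and the bottle and ring have not moved. I need a better estimate of the part's position.

Run:
```python
from h import *
def cen(f,c,box,z):
    im=cv2.imread(f);h=cv2.cvtColor(im,cv2.COLOR_BGR2HSV);l,t,r,b=box
    m=cv2.inRange(h,(12,110,60),(32,255,255));k=np.zeros_like(m);k[t:b,l:r]=m[t:b,l:r]
    v,u=np.nonzero(k);uv=((u.min()+u.max())/2,(v.min()+v.max())/2);print(f,len(u),u.min(),u.max(),v.min(),v.max(),np.round(atz(c,uv,z),4),np.round(atz(c,(u.mean(),v.mean()),z),4))
cen("pics/top0.png","top",(250,225,290,260),.112)
cen("pics/scene0.png","scene",(265,165,308,205),.115)
for n in ("magnifier_knob","lens_center","lever_pad"):
    pass
# dark stage / red pad in the top view
im=cv2.cvtColor(cv2.imread("pics/top0.png"),cv2.COLOR_BGR2HSV)
m=cv2.inRange(im,(0,150,100),(8,255,255))|cv2.inRange(im,(172,150,100),(180,255,255));k=m*0;k[195:235,330:375]=m[195:235,330:375]
v,u=np.nonzero(k);print('pad',u.mean(),v.mean(),atz("top",(u.mean(),v.mean()),.091))
k=np.zeros(m.shape,'u1');k[205:280,235:305]=(im[205:280,235:305,2]<95);n,L,st,ce=cv2.connectedComponentsWithStats(k);i=1+np.argmax(st[1:,4]);c=cv2.findContours((L==i).astype('u1'),0,1)[0][0]
R=cv2.minAreaRect(c);print('stage',st[i],R,atz("top",R[0],.1))
# white base in the top view & lens ring now
for f in("top0","top3"):
  g=cv2.imread(f"pics/{f}.png");
for c in ("top","scene"):
    grab_frame(c)
    for q in ("magnifier","stand","station"):
        for r in boxes_of(q,c)[:1]: print(c,q,round(r['score'],2),np.round(r['rect'],1))
a=cv2.resize(cv2.imread("pics/top3.png")[130:300,180:380],None,fx=3,fy=3);cv2.imwrite("pics/t3.png",a)
```

```text
pics/top0.png 236 261 279 233 250 [0.5064 0.0075 0.112 ] [0.5065 0.0072 0.112 ]
pics/scene0.png 245 274 293 179 197 [0.5122 0.0089 0.115 ] [0.5141 0.0106 0.115 ]
pad 352.5075 215.5325 [ 0.56179569 -0.19366415  0.091     ]
stage [ 243  214   55   55 1555] ((270.2621765136719, 241.2270050048828), (44.84810256958008, 44.480491638183594), 72.89727020263672) [0.50646347 0.00677812 0.1       ]
top magnifier 0.91 [239.6 146.8 291.  270.5]
top stand 0.75 [234.4 141.1 290.2 273.2]
top station 0.67 [292.2 197.1 363.5 238.7]
scene magnifier 0.83 [227.5 117.4 317.  228.6]
scene stand 0.61 [211.4 117.7 319.7 296.8]
scene station 0.81 [194.5 152.5 326.1 252.3]
```

View pics/t3.png

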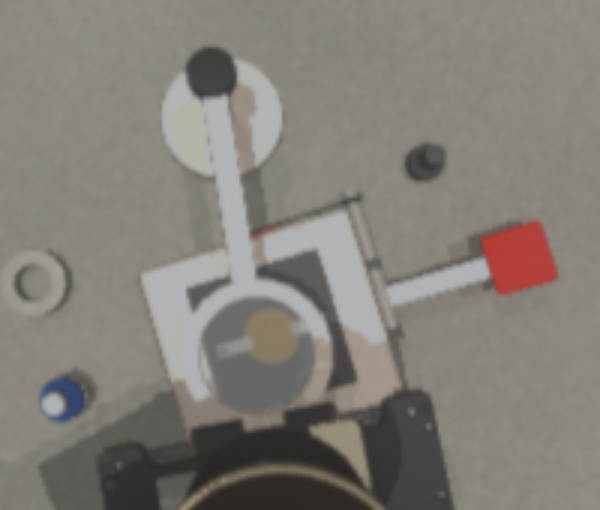

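Run:
```python
from h import *
print('lens',atz("top",(266.7,248),.205)); P=atz("top",(254,169),.02)[:2];print('base',P)
s=get_state();k=s['eef_pos'][:2];part=np.array([.5065,.007])
# post: consistent with knob distance .265, blend
for P in (P,np.array([.695,.044])):
    r=(P-k);P2=k+.265*r/np.linalg.norm(r);d=part-P2;u=d/np.linalg.norm(d)
    print(P2,np.linalg.norm(d),'lens now',P2-.2*r/np.linalg.norm(r),'turn',np.degrees(np.arctan2(*u[::-1])-np.arctan2(*(-r)[::-1]))%360,'lens tgt',P2+.2*u);go(np.r_[P2+.265*u,.229])
```

```text
lens [0.49746729 0.01537254 0.205     ]
base [0.6949873  0.04328047]
[0.69295721 0.04301002] 0.18990263573513325 lens now [0.49470873 0.01659902] turn 3.3424582994096523 lens tgt [0.49658583 0.0050853 ]
pos [0.4303 0.008  0.229 ] yaw 189.0 t 9.0 -> tx -0.000 ty -0.062 tz 0.000 tw 0.000
[0.69286307 0.04370952] 0.1899441555788926 lens now [0.49468564 0.01677059] turn 3.4024132910325253 lens tgt [0.49663374 0.00505656]
pos [0.4303 0.008  0.229 ] yaw 189.0 t 9.0 -> tx -0.001 ty -0.063 tz 0.000 tw 0.000
```

arm_command([
  {"tx": 0, "ty": -0.02, "tz": 0, "twist": -0.005},
  {"tx": 0, "ty": -0.04, "tz": 0, "twist": -0.01},
  {"tx": 0, "ty": -0.062, "tz": 0, "twist": -0.018},
  {"tx": 0, "ty": -0.062, "tz": 0, "twist": -0.018},
  {"tx": 0, "ty": -0.062, "tz": 0, "twist": -0.018},
  {"tx": 0, "ty": -0.062, "tz": 0, "twist": -0.018},
  {"tx": 0, "ty": -0.062, "tz": 0, "twist": -0.018},
  {"tx": 0, "ty": -0.062, "tz": 0, "twist": -0.018},
])

```text
t: 9.67
eef_pos: [0.4327, -0.0073, 0.229]
ee_rot: [-3.141, -0.002, -2.928]
force: [-4.2, -3.2, 4.0]
width: 0.0177
gripper_force: 10.0
```

arm_command([
  {"tx": 0, "ty": 0, "tz": 0, "twist": 0},
  {"tx": 0, "ty": 0, "tz": 0, "twist": 0},
  {"tx": 0, "ty": 0, "tz": 0, "twist": 0},
  {"tx": 0, "ty": 0, "tz": 0, "twist": 0},
  {"tx": 0, "ty": 0, "tz": -0.05, "twist": 0},
  {"tx": 0, "ty": 0, "tz": -0.15, "twist": 0},
  {"tx": 0, "ty": 0, "tz": -0.25, "twist": 0},
  {"tx": 0, "ty": 0, "tz": -0.35, "twist": 0},
], claw=1)

```text
t: 10.33
eef_pos: [0.4337, -0.0065, 0.3176]
ee_rot: [-3.141, -0.0, -2.928]
force: [1.5, 0.0, 0.5]
width: 0.0655
gripper_force: 0.0
```

Run:
```python
from h import *
for c in ("top","wrist","scene"):
    C=calibration(c);im=grab_frame(c);cv2.imwrite(f"pics/{c}4.png",im[:,:,::-1])
    for n in ("lens_center","magnifier_knob","part_top","lever_pad"):
        for r in spot_point(n,c)[:1]: print(c,n,round(r['score'],2),np.round(r['uv']),np.round(atz(c,r['uv'],Z[n],C),4))
a=cv2.resize(cv2.imread("pics/top4.png")[150:300,200:300],None,fx=4,fy=4)
b=cv2.resize(cv2.imread("pics/scene4.png")[120:270,200:300],None,fx=4,fy=4)
cv2.imwrite("pics/c4.png",np.hstack([a,b]))
go([.43,-.2,.31],190)
```

```text
top lens_center 0.78 [272. 249.] [0.4945 0.0038 0.205 ]
top magnifier_knob 0.95 [281. 282.] [ 0.432  -0.0103  0.24  ]
top lever_pad 0.94 [350. 215.] [ 0.5642 -0.189   0.091 ]
wrist lens_center 0.74 [247. 258.] [0.4987 0.0046 0.205 ]
wrist magnifier_knob 0.74 [248. 204.] [ 0.4349 -0.0075  0.24  ]
wrist lever_pad 0.97 [ 88. 226.] [ 0.5605 -0.1915  0.091 ]
scene lens_center 0.58 [288. 155.] [0.5047 0.0062 0.205 ]
scene magnifier_knob 0.84 [302. 125.] [ 0.4422 -0.01    0.24  ]
scene part_top 0.9 [284. 183.] [0.5103 0.007  0.129 ]
scene lever_pad 0.72 [202. 165.] [ 0.5741 -0.1997  0.091 ]
pos [ 0.4338 -0.0065  0.3164] yaw 192.2 t 11.08 -> tx 0.179 ty -0.753 tz 0.026 tw 0.012
```

View pics/c4.png

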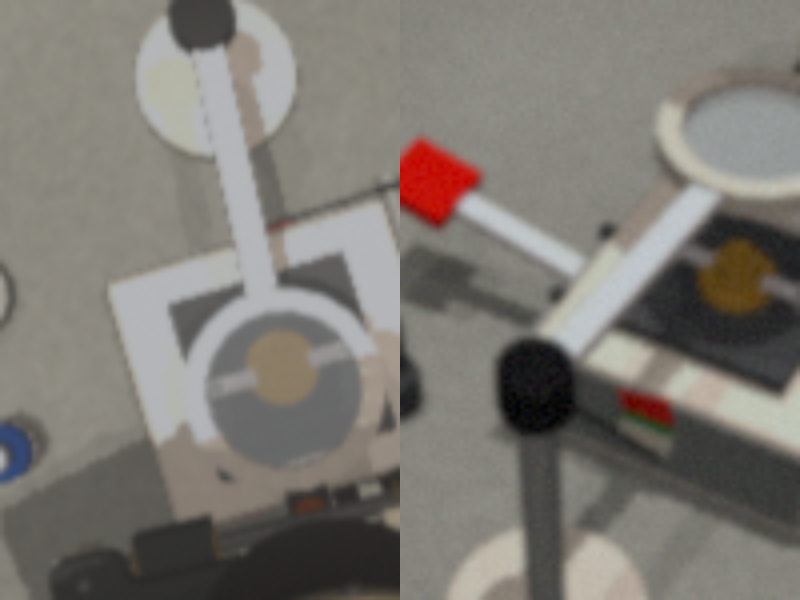

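The lens now sits over the part from above: the disc is at (284,390) in the crop with the brass inside it, and laterally it is within about 3 mm. The gripper is clear of the knob, and the needle window is visible in the scene view. Now the lever: go above the pad with the fingers shut.

arm_command([
  {"tx": -0.34, "ty": -0.84, "tz": 0, "twist": 0},
  {"tx": -0.34, "ty": -0.84, "tz": 0, "twist": 0},
  {"tx": -0.34, "ty": -0.84, "tz": 0, "twist": 0},
  {"tx": -0.34, "ty": -0.84, "tz": 0, "twist": 0},
  {"tx": -0.34, "ty": -0.84, "tz": 0, "twist": 0},
  {"tx": -0.34, "ty": -0.84, "tz": 0, "twist": 0},
  {"tx": -0.34, "ty": -0.84, "tz": 0, "twist": 0},
  {"tx": -0.34, "ty": -0.84, "tz": 0, "twist": 0},
], claw=0, grip_force=10)

```text
t: 11.75
eef_pos: [0.5615, -0.1947, 0.3152]
ee_rot: [3.141, -0.002, -2.93]
force: [0.2, 0.3, -0.3]
width: 0.0399
gripper_force: 0.0
```

arm_command([
  {"tx": 0, "ty": 0, "tz": 0.1, "twist": 0},
  {"tx": 0, "ty": 0, "tz": 0.2, "twist": 0},
  {"tx": 0, "ty": 0, "tz": 0.3, "twist": 0},
  {"tx": 0, "ty": 0, "tz": 0.4, "twist": 0},
  {"tx": 0, "ty": 0, "tz": 0.5, "twist": 0},
  {"tx": 0, "ty": 0, "tz": 0.6, "twist": 0},
  {"tx": 0, "ty": 0, "tz": 0.7, "twist": 0},
  {"tx": 0, "ty": 0, "tz": 0.78, "twist": 0},
])

```text
t: 12.42
eef_pos: [0.5605, -0.1924, 0.1205]
ee_rot: [3.141, -0.0, -2.927]
force: [0.0, 0.9, -0.9]
width: 0.0003
gripper_force: 0.0
```

Run:
```python
from h import *
for c in ("top","wrist","scene"):
    C=calibration(c);im=grab_frame(c);cv2.imwrite(f"pics/{c}5.png",im[:,:,::-1])
    for r in spot_point("lever_pad",c)[:1]: print(c,round(r['score'],2),np.round(r['uv']),np.round(atz(c,r['uv'],.091,C),4))
b=cv2.resize(cv2.imread("pics/scene5.png")[110:250,150:320],None,fx=2.4,fy=2.4);a=cv2.imread("pics/wrist5.png");a=cv2.resize(a,(390,336))
cv2.imwrite("pics/c5.png",np.hstack([a,b]))
go([.562,-.193,.091],192);print(get_state()['width'],get_state()['force'])
```

```text
wrist 0.78 [245. 231.] [ 0.5606 -0.1948  0.091 ]
scene 0.93 [205. 167.] [ 0.5728 -0.1896  0.091 ]
pos [ 0.5625 -0.1934  0.1236] yaw 192.3 t 12.72 -> tx 0.002 ty 0.002 tz 0.130 tw 0.002
0.0006223724731509334 [-0.38246336  0.46862818  0.06919688]
```

View pics/c5.png

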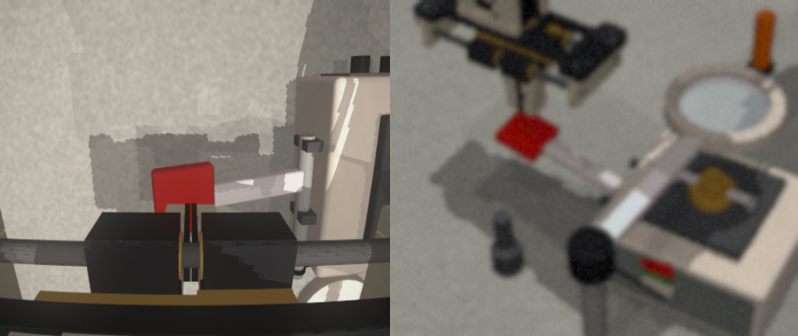

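The shut fingers are just above the pad, at about (187,205) in the wrist half. The plug gauge stands clear to the side. Pressing slowly.

arm_command([
  {"tx": 0, "ty": 0, "tz": 0.04, "twist": 0},
  {"tx": 0, "ty": 0, "tz": 0.08, "twist": 0},
  {"tx": 0, "ty": 0, "tz": 0.11, "twist": 0},
  {"tx": 0, "ty": 0, "tz": 0.14, "twist": 0},
  {"tx": 0, "ty": 0, "tz": 0.165, "twist": 0},
  {"tx": 0, "ty": 0, "tz": 0.19, "twist": 0},
  {"tx": 0, "ty": 0, "tz": 0.21, "twist": 0},
  {"tx": 0, "ty": 0, "tz": 0.225, "twist": 0},
])

```text
t: 13.38
eef_pos: [0.5622, -0.1947, 0.0654]
ee_rot: [-3.14, 0.001, -2.927]
force: [-0.7, -5.7, 8.2]
width: 0.0005
gripper_force: 3.9
```

arm_command([
  {"tx": 0, "ty": 0, "tz": 0, "twist": 0},
  {"tx": 0, "ty": 0, "tz": 0, "twist": 0},
  {"tx": 0, "ty": 0, "tz": 0, "twist": 0},
  {"tx": 0, "ty": 0, "tz": 0, "twist": 0},
  {"tx": 0, "ty": 0, "tz": 0, "twist": 0},
  {"tx": 0, "ty": 0, "tz": 0, "twist": 0},
  {"tx": 0, "ty": 0, "tz": 0, "twist": 0},
  {"tx": 0, "ty": 0, "tz": 0, "twist": 0},
])

```text
t: 14.05
eef_pos: [0.5622, -0.1947, 0.0659]
ee_rot: [-3.14, 0.001, -2.928]
force: [0.8, -5.3, 6.9]
width: 0.0003
gripper_force: 3.6
```

Run:
```python
from h import *
s=get_state();print(s['force']);go([.562,-.193,.066],192)
im=grab_frame("scene")[:,:,::-1];cv2.imwrite("pics/scene6.png",im)
for n in ("lens_center","plug_gauge_mid","ring_gauge_mid","cleaner_mid"):
    for r in spot_point(n,"scene")[:1]: print(n,round(r['score'],2),np.round(atz("scene",r['uv'],Z[n]),3))
a=cv2.resize(im[110:260,150:330],None,fx=2.2,fy=2.2);o=cv2.imread("pics/scene4.png")
z=lambda i:cv2.resize(i[205:240,240:280],None,fx=9,fy=9,interpolation=cv2.INTER_CUBIC)[:165*2-15]
b=np.vstack([z(im)])[:a.shape[0],:380];b=cv2.copyMakeBorder(b,0,a.shape[0]-b.shape[0],0,0,0)
cv2.imwrite("pics/c6.png",np.hstack([a,b]))
```

```text
[ 0.75194092 -5.31940909  6.94183472]
pos [ 0.5622 -0.1947  0.0659] yaw 192.3 t 14.05 -> tx -0.001 ty 0.007 tz -0.000 tw 0.001
lens_center 0.61 [0.497 0.009 0.205]
plug_gauge_mid 0.74 [ 0.638 -0.148  0.037]
ring_gauge_mid 0.65 [0.564 0.216 0.012]
cleaner_mid 0.62 [0.463 0.179 0.042]
```

View pics/c6.png

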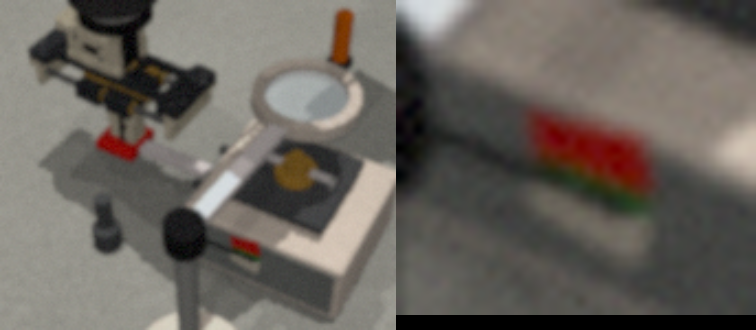

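The lever looks level. The TCP is at 65.9 mm against 66 mm expected, the push is 6.9 N against 7 N, and the needle's dark line reaches the green band at about (540,180) in the zoom. The lens and bystanders are where they were, so I'm handing in.

```bash
python3 -c "
from station import *
print(job_done())"
```

```text
the job is handed in; nothing more can be done
None
```

I handed the job in with the lens over the brass part (about 3 mm off sideways, plus about 10 mm the arm's length can't take up), the lever held level with the needle in the green band as best the blurry picture shows, and the ring gauge, bottle and plug gauge undisturbed; no verdict came back.

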